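# Free the seized latch and clear the T-slot bed

### The job

Clear the studs out of the clamping bed: its end gate is held by a rusty knob that has seized, so rock the knob to and fro from stop to stop until it breaks free and turn it to release the gate, then slide the gate fully open. Draw every T-stud along the slot and out of the open end, and put them all in the metal tray. Then slide the gate fully shut, turn the knob back to where it locks the gate, and leave the tray flat on the bench and the grease jar, the bearing and the pulley where they stand.

Things in the scene. Friction and masses are not known exactly. Their poses are not given: they have to be found in the camera images.
- bed: fixed dark iron T-slot bed, 240 x 70 mm, top 32 mm high. Origin: centre of underside; x along the slot to the open (gate) end, y across it towards the knob, z up. Slot on y = 0, x -120 (closed) to +120 mm: floor 12 mm high, 36 mm wide below; lips (height 24 to 32 mm) leave 20 mm between them. A 9 mm high foot plate at x 120 to 165, y -30 to 160 mm carries gate and knob
- gate (a joint): aluminium gate, 10 mm thick plate across the slot's end (bed x 124 to 134 mm, height 10 to 32 mm): travel in m, 0 = shut, blocking the slot; 0.045 = fully open, slid along the bed's +y towards the knob. About 2 N of friction; stays where left. Locked by the knob, it opens at most about 5 mm; only when shut to within 3 mm can the knob be turned back to lock it
- gate_handle (a point): grip point on the gate's upright handle post: 12 mm thick along the bed's x, 18 mm along its y, from height 32 to 82 mm; the point is on its centre line at height 64 mm and moves with the gate (bed x = 129 mm, y = 12 mm + travel)
- latch (a joint): rusty knob's angle, rad, anticlockwise from above. Near 0 it locks the gate; from 1.0 to its end stop 1.5 the gate is free. Seized at first: turns only from about -0.35 to 0.35 and force does not help; each swing past 0.3 to one side, then to the other, loosens it; after some 5 to 9 swings it gives way on a positive one and turns freely after that. Gate open: it stays above about 0.9
- latch_grip (a point): grip point of the rusty knob, on its upright axis (bed x = 129, y = 115 mm), at height 64 mm. The grip is an upright bar 46 mm long, 13 mm thick, height 46 to 76 mm; at angle 0 its length lies along the bed's x; it turns with the knob. Below it a steel sector plate, 70 mm radius, height 16 to 30 mm, bars the gate's way
- stud1: loose steel T-stud (may be absent): round head 30 mm across, 9 mm thick; round stem 16 mm across, its top 70 mm above the underside; 0.13 kg; all alike. Origin: centre of the head's underside, z up the stem. At the start it stands in the slot on its floor, head captive under the lips, and can leave only through the open end: clear to lift beyond bed x = 155 mm
- stud2: loose steel T-stud like stud1 (may be absent)
- stud3: loose steel T-stud like stud1 (may be absent)
- stud4: loose steel T-stud like stud1 (may be absent)
- tray: loose open aluminium tray, 150 mm (x) x 160 mm (y), 26 mm high, walls and floor 4 mm thick, 0.7 kg. Origin: centre of its underside
- grease_jar: bystander: closed grey jar, 68 mm across, 75 mm high, loose
- bearing: bystander: steel ball bearing lying flat, 62 mm across, 16 mm high, loose
- pulley: bystander: aluminium belt pulley lying flat, 72 mm across, 30 mm high, loose

How it is judged:
On the way, in this order (a step that is already met when the one before it is completed fails the run):
1. the seized knob is broken free and turned to where the gate is released (value of joint latch above 1.05 rad), for 0.2 s.
2. the gate is slid open (value of joint gate above 0.039 m), for 0.2 s.
3. every stud is in the tray (x of stud1 in the frame of tray between -0.07 and 0.07 m and y of stud1 in the frame of tray between -0.075 and 0.075 m and z of stud1 in the frame of tray between -0.005 and 0.03 m and linear speed of each of stud1, stud2, stud3, stud4 below 0.03 m/s and x of stud2 in the frame of tray between -0.07 and 0.07 m and y of stud2 in the frame of tray between -0.075 and 0.075 m and z of stud2 in the frame of tray between -0.005 and 0.03 m and x of stud3 in the frame of tray between -0.07 and 0.07 m and y of stud3 in the frame of tray between -0.075 and 0.075 m and z of stud3 in the frame of tray between -0.005 and 0.03 m and x of stud4 in the frame of tray between -0.07 and 0.07 m and y of stud4 in the frame of tray between -0.075 and 0.075 m and z of stud4 in the frame of tray between -0.005 and 0.03 m), for 0.2 s.
4. the gate is shut again (value of joint gate below 0.004 m), for 0.2 s.
At the end, for the whole second after the job is handed in: Every stud is at rest in the tray (origin within 70 x 75 mm of its centre, under 30 mm above its underside), the tray flat on the bench (10 mm, 0.1 rad), the gate shut to 4 mm, the knob turned back to lock it (below 0.25 rad), jar, bearing and pulley within 30 mm of their places (all of step 3 and angle between tray's own z axis and vertical below 0.1 rad and height (world z) of tray below 0.01 m and value of joint gate below 0.004 m and value of joint latch between -0.36 and 0.25 rad and angular speed of tray below 0.1 rad/s); the robot touches nothing.
It fails at once if the grease jar, the bearing or the pulley is pushed more than 30 mm from its place (distance of any of grease_jar, bearing, pulley from where it was at the start of the episode above 0.03 m).
Of stud1, stud2, stud3, stud4 only 2 to 4 are there at a start; the rules pass over those that are not, and their reading is None.
At some moment in a run one of tray may be knocked a few centimetres aside while the robot is not near it.
Once in a run the grip may slacken for a moment while it holds something.
It also fails if it takes over 210 s, if anything falls off the work surface, if the arm or the gripper's body presses on something with over 40 N, if the wrist force passes 120 N, or if a joint passes its speed limit or range.

### The arm

A 6-joint arm with a two-finger parallel gripper is mounted at the origin on the work surface. World frame = base frame: x ahead of the robot, y to its left, z up, the work surface at z = 0. Lengths are in m, angles in rad, forces in N, time in s.
With the tool pointing down it reaches from about 0.25 to 0.725 m from the base axis. Payload 9.7 kg.
Tool frame: the origin (TCP) lies at the very end of the fingers, on their centre line; the grasp point (between the pads) lies 19 mm behind it; z points along the fingers, y is the direction in which the jaws open and shut (so a half turn about z gives the same grasp; the last joint's range is limited). The gripper opens to 85 mm and grips with 20 to 120 N. Pads are 22 mm wide; open, the fingers measure 114 mm over their backs; the gripper's body (76 mm by 85 mm) begins 54 mm behind the grasp point. The pads swing forward as they close: fully open they stand 13 mm farther back than shut.
Start: joints at [1.231, 0.087, 0.176, 1.66, 0, 1.571], TCP at [0.183, 0.519, 0.231] pointing down, gripper open.
Joint ranges: [-3.13, 3.13], [-0.85, 1.81], [-1.15, 1.24], [-2.2, 2.28], [-1.44, 1.52], [-3.14, 3.14]. Speed limits (rad/s): [2.22, 2.22, 2.57, 3.14, 3.14, 3.14].

### API

Orientations are given as a unit quaternion [x, y, z, w].
In Python, from rig import * gives the robot as it stands. The module is installed in compiled form; this text tells all that it offers. Calls block until the motion is done:
- reach(position, orientation): joint-space move of the TCP to a pose.
- move_straight(position, ori=None, feed=0.15, max_force=None): straight line of the TCP; ori=None keeps the orientation; feed is the mean speed in m/s. With max_force (N) it stops when the force on the tool has changed by that much, and returns True; else False.
- movej(angles): joint-space move.
- command_gripper(opening): finger opening in m; the grip force is fixed at half the most; returns when the fingers have stopped.
- hold(seconds).
- inverse_kinematics(position, orientation): joint angles nearest the present ones, or None.
- get_state(): the state.
- get_image(name): name is "scene" or "side" or "wrist"; returns (picture, depth): 420x560x3 uint8, red, green, blue; 420x560 float32, m along the optical axis (not along the pixel's ray), 0 where there is no reading.
- calibration(name): a dict with "K" (3x3 intrinsics, pixels), "dist_coeffs" ([k1, k2, p1, p2, k3] as OpenCV has them; the pictures are not rectified), "R" (3x3) and "t" (3): a world point X has camera coordinates R X + t; the wrist camera has in their place "T_tool_cam" (4x4, takes a point from camera to tool coordinates, whose origin is the TCP and whose axes are the flange's). Camera axes: x right, y down, z forward; pixel columns grow to the right and rows downward; lengths in m; the calibration is good to about 2 mm. A picture is of the moment at which its call begins: read the wrist's pose just before it. calibration takes no time and is no camera call.
A pose or a line that the arm cannot do raises IKError and nothing moves.
- sign_off(): hands the job in, once; it reports no verdict.
Trained networks look in the newest picture that a camera, given by its name, has taken for a name from the list of things; names that differ only in an ending like _2 or _b are one class to them, and where a whole thing is asked for, a point or a joint stands for the part that bears it (a point fixed in the world has none). Each returns a list of dicts, best first, with "conf" (0 to 1); they miss things now and then, are a little off and sometimes report something else, mostly with a low value. They report only what shows in the picture. A call takes as long as a camera call.
- outline_of(camera, name): "mask" (420x560 bool, what is visible of it) and "position" ([column, row] in pixels, amid what is visible of it).
The state is a dict: "t": time; "joint_pos": joint angles; "joint_velocities": joint speeds; "tau": joint torques, N m; "tool_pos": TCP position; "orientation": TCP orientation; "force": force on the tool from outside, world axes, zero at the start; "wrist_torque": the same for the moment, N m; "finger_gap": finger opening in m.
Only numpy, scipy, OpenCV 4.12 (cv2) and the standard library are available. Lean on these libraries where they do the work, as an engineer would, in place of code of your own. Each camera call takes 0.05 s, during which the arm holds its last target. There are 200 camera calls.

## Working session

There is one attempt and no reset: what is moved stays moved. The work goes in short steps, each a Python script; the robot and the scene stay as the last script left them, time stands still between calls to the robot, and variables do not carry over. Pictures are saved under pics/ and viewed, about 12 in all and at most 16, crops included, and the job is handed in when it is done.

```bash
mkdir -p pics; cat > h.py <<'E'
from rig import *
import numpy as np, cv2
from scipy.spatial.transform import Rotation as Ro
def save(im,n): cv2.imwrite('pics/'+n,cv2.cvtColor(im,cv2.COLOR_RGB2BGR))
def cam(name):
    c=calibration(name)
    if name=='wrist':
        s=get_state(); T=np.eye(4);T[:3,:3]=Ro.from_quat(s['orientation']).as_matrix();T[:3,3]=s['tool_pos']
        M=np.linalg.inv(T@np.array(c['T_tool_cam'])); return c,M[:3,:3],M[:3,3]
    return c,np.array(c['R']),np.array(c['t'])
def toworld(C,uv,d=None,z=None):
    """pixels (N,2) -> world, by depth d or on plane z"""
    c,R,t=C
    p=cv2.undistortPoints(np.asarray(uv,float).reshape(-1,1,2),np.array(c['K']),np.array(c['dist_coeffs'])).reshape(-1,2)
    r=np.c_[p,np.ones(len(p))]
    if d is not None: return (r*np.asarray(d).reshape(-1,1)-t)@R
    o=-R.T@t; w=r@R
    return o+w*((z-o[2])/w[:,2])[:,None]
def proj(C,X):
    c,R,t=C
    return cv2.projectPoints(np.asarray(X,float).reshape(-1,1,3),cv2.Rodrigues(R)[0],t,np.array(c['K']),np.array(c['dist_coeffs']))[0].reshape(-1,2)
def cloud(C,mask,dep):
    v,u=np.nonzero(mask&(dep>0)); return toworld(C,np.c_[u,v],d=dep[v,u])
E
python3 - <<'E'
from h import *
for n in ['scene','side']:
    C=cam(n); im,d=get_image(n); save(im,n+'0.png'); np.savez(n+'0.npz',im=im,d=d)
    print(n,'campos',-C[1].T@C[2])
    for o in ['bed','gate','gate_handle','latch','latch_grip','stud1','tray','grease_jar','bearing','pulley']:
        for r in outline_of(n,o)[:6]:
            P=cloud(C,r['mask'],d)
            if len(P)<5: print(o,'few');continue
            print(o,round(r['conf'],2),np.round(r['position']),len(P),np.round(np.median(P,0),3),np.round(np.percentile(P,2,0),3),np.round(np.percentile(P,98,0),3))
print(get_state())
E
```

```text
scene campos [ 1.21222482 -0.05230387  0.59050294]
bed 0.96 [282. 226.] 4235 [0.528 0.007 0.027] [ 0.463 -0.074  0.   ] [0.668 0.203 0.074]
bed 0.48 [259. 240.] 679 [ 0.629 -0.039  0.044] [ 0.558 -0.073  0.015] [ 0.638 -0.013  0.076]
gate 0.6 [258. 218.] 133 [ 0.53  -0.045  0.056] [ 0.518 -0.051  0.029] [ 0.546 -0.04   0.082]
gate_handle 0.51 [257. 214.] 162 [ 0.53  -0.045  0.052] [ 0.498 -0.052  0.019] [ 0.548 -0.039  0.082]
latch 0.74 [319. 203.] 152 [0.499 0.1   0.057] [0.484 0.094 0.02 ] [0.504 0.109 0.082]
latch 0.72 [261. 242.] 696 [ 0.629 -0.039  0.044] [ 0.558 -0.074  0.015] [ 0.638 -0.013  0.076]
latch 0.67 [412. 199.] 527 [0.453 0.348 0.02 ] [ 0.412  0.321 -0.001] [0.475 0.383 0.029]
latch 0.43 [257. 216.] 177 [ 0.53  -0.045  0.052] [ 0.5   -0.052  0.017] [ 0.551 -0.039  0.082]
latch_grip 0.73 [263. 240.] 697 [ 0.629 -0.038  0.043] [ 0.558 -0.071  0.01 ] [ 0.638 -0.013  0.076]
stud1 0.7 [303. 203.] 158 [0.503 0.059 0.057] [ 0.393  0.053 -0.002] [0.507 0.069 0.082]
stud1 0.68 [277. 206.] 135 [0.51  0.003 0.057] [ 0.504 -0.004  0.031] [0.513 0.011 0.081]
stud1 0.65 [317. 199.
[... 1690 characters left out ...]
 [0.468 0.386 0.032]
{'t': 1.1, 'joint_pos': array([1.23100793e+00, 8.69001570e-02, 1.75873178e-01, 1.65980114e+00,
       7.78659106e-06, 1.57078945e+00]), 'joint_velocities': array([-0.00100729,  0.00145574, -0.00052407,  0.0012654 ,  0.00208027,
       -0.00030407]), 'tau': array([-9.11257866e-04, -5.20108330e+01,  4.64865053e+01,  1.67152524e-03,
       -1.17855609e-05,  3.13019797e-06]), 'tool_pos': array([0.18330188, 0.51854271, 0.23127031]), 'orientation': array([ 1.69074682e-01,  9.85603242e-01, -1.50087694e-05, -6.52494581e-06]), 'force': array([-0.24064102, -0.52619962, -0.17773936]), 'wrist_torque': array([-0.00928231, -0.02665059, -0.03098274]), 'finger_gap': 0.08550924664194486}
```

```bash
python3 -c "
import cv2,numpy as np
a=cv2.imread('pics/scene0.png');b=cv2.imread('pics/side0.png')
cv2.imwrite('pics/c0.png',cv2.resize(np.vstack([a,b]),(560*5//7,600)) if 0 else np.hstack([cv2.resize(a,(400,300)),cv2.resize(b,(400,300))]))"
```

```text
(no output)
```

View pics/scene0.png

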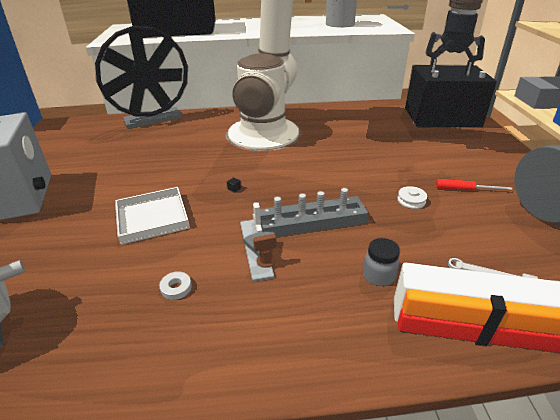

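View pics/side0.png

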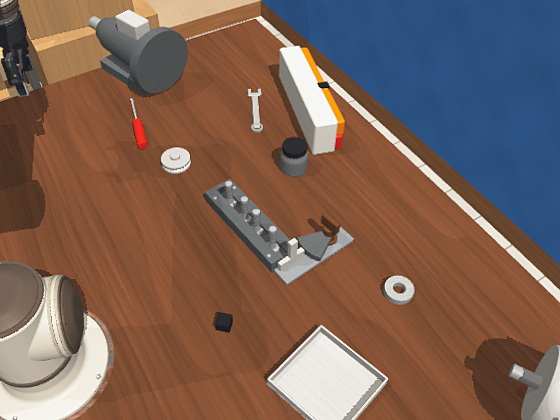

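Both views show four studs in the slot, with the gate post at scene (257,214), the knob at (263,240), and the tray at (150,214). The bed's +x points to about world −y. Next is a closer look from the wrist camera.

```bash
cat >> h.py <<'E'
def qdown(yaw):
    """tool z down, tool y (jaw) direction at world angle yaw"""
    y=np.array([np.cos(yaw),np.sin(yaw),0]); z=np.array([0,0,-1.]); x=np.cross(y,z)
    return Ro.from_matrix(np.c_[x,y,z]).as_quat()
E
python3 - <<'E'
from h import *
print(np.round(calibration('wrist')['T_tool_cam'],3), np.round(calibration('wrist')['K'],0))
th=np.arctan2(-0.99,0.12)
for yaw in (th+np.pi/2, th-np.pi/2):
    for p in ([.5,.05,.3],[.627,-.034,.045],[.627,-.034,.15],[.5,.1,.045]):
        print(round(yaw,2),p,[None if q is None else np.round(q,2) for q in [inverse_kinematics(p,qdown(yaw))]])
E
```

```text
[[ 0.    -0.95  -0.313  0.081]
 [ 1.     0.001 -0.001  0.001]
 [ 0.001 -0.313  0.95  -0.142]
 [ 0.     0.     0.     1.   ]] [[337.   0. 280.]
 [  0. 337. 205.]
 [  0.   0.   1.]]
0.12 [0.5, 0.05, 0.3] [array([0.1 , 0.01, 0.23, 1.79, 0.  , 1.55])]
0.12 [0.627, -0.034, 0.045] [array([-0.05,  0.28,  0.04,  1.33,  0.  ,  1.4 ])]
0.12 [0.627, -0.034, 0.15] [array([-0.05,  0.26,  0.22,  1.53,  0.  ,  1.4 ])]
0.12 [0.5, 0.1, 0.045] [array([ 0.2 ,  0.  , -0.27,  1.3 ,  0.  ,  1.65])]
-3.02 [0.5, 0.05, 0.3] [array([ 0.1 ,  0.01,  0.23,  1.79,  0.  , -1.59])]
-3.02 [0.627, -0.034, 0.045] [array([-0.05,  0.28,  0.04,  1.33,  0.  , -1.75])]
-3.02 [0.627, -0.034, 0.15] [array([-0.05,  0.26,  0.22,  1.53,  0.  , -1.75])]
-3.02 [0.5, 0.1, 0.045] [array([ 0.2 ,  0.  , -0.27,  1.3 ,  0.  , -1.49])]
```

```bash
python3 - <<'E'
from h import *
reach([.55,.09,.30],qdown(.12)); hold(.3)
C=cam('wrist'); im,d=get_image('wrist'); save(im,'w1.png'); np.savez('w1.npz',im=im,d=d,R=C[1],t=C[2])
v,u=np.mgrid[:420,:560]; P=toworld(C,np.c_[u.ravel(),v.ravel()],d=d.ravel()).reshape(420,560,3)
ok=(d>0)
m=(ok&(P[...,2]>.066)&(P[...,2]<.1)).astype(np.uint8)
n,l,st,ce=cv2.connectedComponentsWithStats(m)
for i in range(1,n):
    if st[i,4]>30:
        Q=P[l==i]; r=cv2.minAreaRect((Q[:,:2]*1000).astype(np.float32))
        print(ce[i].round(),st[i,4],Q.mean(0).round(4),'top',np.percentile(Q[:,2],95).round(4),'rect',np.round(r[0],1),np.round(r[1],1),round(r[2],1))
for o in ['gate_handle','latch_grip','stud1','tray','bed']:
    for r in outline_of('wrist',o)[:5]:
        if r['conf']<.4: continue
        Q=P[r['mask']&ok]; zt=np.percentile(Q[:,2],98); T=Q[Q[:,2]>zt-.004]
        rr=cv2.minAreaRect((T[:,:2]*1000).astype(np.float32))
        print(o,round(r['conf'],2),np.round(r['position']),'ztop',zt.round(4),np.round(rr[0],1),np.round(rr[1],1),round(rr[2],1))
E
```

```text
[528.  57.] 5679 [0.7685 0.2299 0.0926] top 0.0998 rect [767.7 224.9] [ 59.3 107.2] 26.0
[417.  84.] 2871 [0.6778 0.1962 0.0743] top 0.0758 rect [678.5 196.1] [58.3 59.1] 8.6
[226.  96.] 237 [0.485  0.1613 0.0798] top 0.0827 rect [484.5 161.2] [15.6 15.3] 74.3
[228. 151.] 212 [0.4919 0.1055 0.0796] top 0.0826 rect [491.7 104.7] [15.4 15.4] 5.7
[229. 189.] 211 [0.496  0.063  0.0788] top 0.0826 rect [495.6  61.7] [15.1 16.3] 42.2
[231. 236.] 204 [0.5019 0.0065 0.0782] top 0.0826 rect [501.3   4.9] [15.5 15.8] 40.0
[326. 272.] 387 [ 0.6207 -0.03    0.0744] top 0.0764 rect [621.6 -32. ] [13.2 45.9] 10.5
[243. 273.] 216 [ 0.5197 -0.0417  0.0778] top 0.0824 rect [519.5 -43.7] [18.1 12.1] 7.8
gate_handle 0.85 [243. 259.] ztop 0.0822 [519.3 -43.9] [17.9 11.8] 9.5
latch_grip 0.56 [297. 257.] ztop 0.076 [621.7 -32.2] [12.7 45.6] 9.4
stud1 0.88 [232.  95.] ztop 0.0828 [484.2 161. ] [15.1 14.8] 72.8
stud1 0.78 [232. 181.] ztop 0.0827 [495.3  61.6] [14.4 14.8] 4.8
stud1 0.67 [236. 225.] ztop 0.0825 [501.3   4.3] [14.  15.3] 5.0
stud1 0.58 [233. 146.] ztop 0.0826 [491.7 104.3] [15.3 14.2] 76.4
tray 0.61 [200. 361.] ztop 0.0262 [459.1 -93.8] [342.1  88.4] 88.2
bed 0.92 [244. 188.] ztop 0.0754 [569.9 -40.6] [117.8  45.5] 9.3
```

View pics/w1.png

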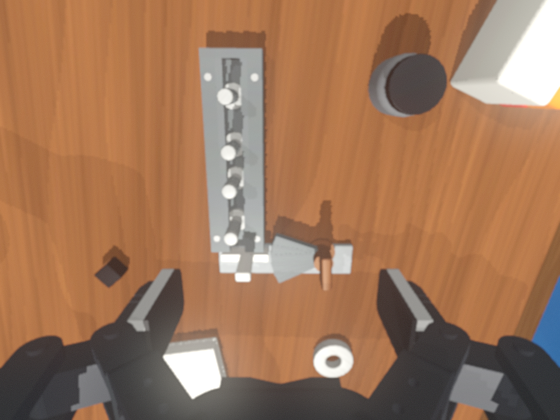

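The wrist view shows the post at (243,273), the knob bar at (326,272), and the stud tops at columns 226–231. Handle and knob are 102.9 mm apart against a nominal 103, so the bed pose is good: ψ≈0.111, with the knob at about +0.06. Next I'll grip the knob and rock it.

```bash
cat >> h.py <<'E'
PSI=.111; XB=np.array([np.sin(PSI),-np.cos(PSI),0]); YB=np.array([np.cos(PSI),np.sin(PSI),0]); O=np.array([.4932,.0831,0])
def bed(x,y,z): return O+x*XB+y*YB+np.array([0,0,z])
def go(p,yaw,**k): return move_straight(p,qdown(yaw),**k)
KN=bed(.129,.115,.045)
def knob(a): 
    q=inverse_kinematics(KN,qdown(PSI+a)); movej(q); hold(.15)
    s=get_state(); print('knob cmd',a,'tz',s['wrist_torque'].round(2),'F',s['force'].round(1),'gap',round(s['finger_gap'],4),'t',round(s['t'],1))
    return s
E
python3 - <<'E'
from h import *
reach(bed(.129,.115,.16),qdown(PSI+.06))
go(KN,PSI+.06,feed=.12,max_force=15); print(get_state()['tool_pos'],KN)
command_gripper(0.005); s=get_state(); print(s['finger_gap'],s['force'],s['wrist_torque'],s['t'])
for a in (.2,.33,-.2,-.33): knob(a)
E
```

```text
[ 0.62232965 -0.03233533  0.0460169 ] [ 0.62178188 -0.03236731  0.045     ]
0.012473675253172141 [-1.01437623  0.89215476  8.87825904] [0.01949685 0.24559292 0.0024229 ] 6.325
knob cmd 0.2 tz [0.01 0.38 0.1 ] F [-2.  -0.3  8.6] gap 0.0122 t 6.7
knob cmd 0.33 tz [-0.05  0.5   0.08] F [-2.  -0.5  9.4] gap 0.0124 t 7.1
knob cmd -0.2 tz [ 0.04 -0.05 -0.11] F [-0.1  0.7  6.7] gap 0.0117 t 7.9
knob cmd -0.33 tz [ 0.05 -0.16 -0.1 ] F [ 1.5 -0.3  7.1] gap 0.0121 t 8.3
```

```bash
python3 - <<'E'
from h import *
for i in range(8):
    s=knob(.40)
    if i>=1 and abs(s['wrist_torque'][2])<.25:
        s=knob(.55)
        if abs(s['wrist_torque'][2])<.4: print('free?'); break
    knob(-.36)
E
```

```text
knob cmd 0.4 tz [ 0.16  0.45 -1.56] F [-1.1  1.6  9.1] gap 0.0122 t 9.1
knob cmd -0.36 tz [-0.1  -0.2   0.47] F [1.2 0.1 6.9] gap 0.0123 t 10.1
knob cmd 0.4 tz [ 0.18  0.47 -1.58] F [-1.1  0.8  9.5] gap 0.0123 t 11.0
knob cmd -0.36 tz [-0.14 -0.17  0.53] F [ 2.2 -0.2  6.7] gap 0.0121 t 11.9
knob cmd 0.4 tz [-0.2   0.52  0.1 ] F [-3.  -0.3  8.8] gap 0.0121 t 12.8
knob cmd 0.55 tz [-0.22  0.71  0.12] F [-3.5 -0.4  9. ] gap 0.0123 t 13.2
free?
```

```bash
python3 - <<'E'
from h import *
for a in (.9,1.2,1.44): knob(a)
command_gripper(.06)
p=KN.copy(); p[2]=.14; move_straight(p)
Y=PSI+np.pi/2
command_gripper(.04)
reach(bed(.129,.012,.14),qdown(Y)); go(bed(.129,.012,.046),Y,max_force=15)
s=get_state();print(s['tool_pos'],bed(.129,.012,.046))
command_gripper(.0); s=get_state(); print('gap',s['finger_gap'],s['force'])
print(go(bed(.129,.0565,.046),Y,feed=.06,max_force=25)); s=get_state(); print(s['tool_pos'],bed(.129,.057,.046),s['force'],s['t'])
hold(.3); command_gripper(.04); p=s['tool_pos']; move_straight([p[0],p[1],.2])
reach(bed(.03,.05,.30),qdown(PSI)); hold(.3)
C=cam('wrist'); im,d=get_image('wrist'); save(im,'w2.png')
print(get_state()['t'])
for o in ['gate_handle','stud1','latch_grip']:
    for r in outline_of('wrist',o)[:5]:
        Q=cloud(C,r['mask'],d); zt=np.percentile(Q[:,2],98); T=Q[Q[:,2]>zt-.004]
        rr=cv2.minAreaRect((T[:,:2]*1000).astype(np.float32)); c=np.array([*rr[0],0])/1000-O
        print(o,round(r['conf'],2),zt.round(3),'bed xy',round(c@XB*1000,1),round(c@YB*1000,1),np.round(rr[1],1),round(rr[2],1))
E
```

```text
knob cmd 0.9 tz [-0.39  0.84  0.11] F [-3.9 -2.3  9.7] gap 0.012 t 13.8
knob cmd 1.2 tz [-0.65  0.92  0.1 ] F [-4.5 -3.6 10.2] gap 0.0118 t 14.3
knob cmd 1.44 tz [-0.85  1.06  0.04] F [-5.2 -4.5 10.7] gap 0.0123 t 14.8
[ 0.52005428 -0.04376517  0.04660507] [ 0.51941576 -0.04377684  0.046     ]
gap 0.011216073529268096 [ 0.66824719 -5.0472957   2.6356694 ]
False
[ 0.56486464 -0.03974183  0.0473394 ] [ 0.56413883 -0.0387921   0.046     ] [ 2.73812609 -4.84977481  2.68373124] 18.95
22.7083
gate_handle 0.76 0.082 bed xy 128.6 56.7 [16.6 11. ] 4.4
stud1 0.93 0.083 bed xy -78.2 -0.4 [14.6 15.1] 50.6
stud1 0.75 0.083 bed xy -21.4 0.5 [14.7 14.3] 7.1
stud1 0.69 0.082 bed xy 21.4 -0.3 [15.4 14.2] 8.2
latch_grip 0.74 0.076 bed xy 129.0 114.9 [13.  45.5] 88.1
```

View pics/w2.png

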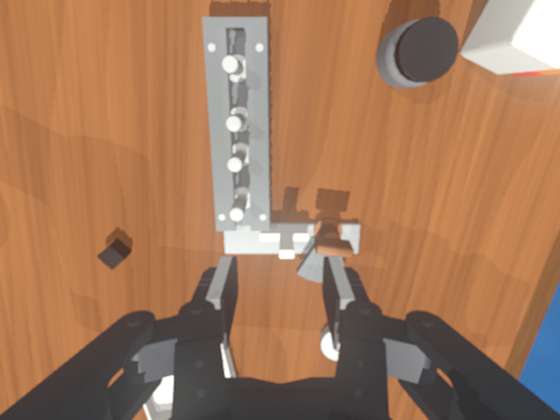

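Gate is at 45 mm, fully open, and the knob is at about 1.44. The studs stand at bed x = 79, 21, −21 and −78 mm. Now I'll draw the first one.

```bash
cat >> h.py <<'E'
def tray():
    C=cam('side'); im,d=get_image('side')
    R=[r for r in outline_of('side','tray') if r['conf']>.4]
    if not R: print('no tray');return None,None
    Q=cloud(C,cv2.erode(R[0]['mask'].astype(np.uint8),np.ones((2,2)))>0,d); Q=Q[(Q[:,2]<.032)&(Q[:,2]>-.003)]
    m=np.median(Q[:,:2],0); Q=Q[np.linalg.norm(Q[:,:2]-m,axis=1)<.125]
    (c,wh,a)=cv2.minAreaRect((Q[:,:2]*1000).astype(np.float32))
    a=(a+45)%90-45   # tray yaw known mod 90 deg
    print('tray',np.round(c,1),np.round(wh,1),round(a,1),len(Q))
    return np.array(c)/1000,np.radians(a)
def gap(n):
    s=get_state(); print(n,'gap',round(s['finger_gap'],4),'F',s['force'].round(1),'tcp',s['tool_pos'].round(3),'t',round(s['t'],1)); return s['finger_gap']
def draw(x):
    command_gripper(.036)
    reach(bed(x,0,.12),qdown(PSI)); go(bed(x,0,.048),PSI,max_force=15); command_gripper(0); gap('grip')
    go(bed(x,0,.0485),PSI); print(go(bed(.178,0,.0485),PSI,feed=.1,max_force=25)); gap('drawn')
def place(dx,dy,zoff=.0365):
    c,a=tray(); w=c+np.array([dx*np.cos(a)-dy*np.sin(a),dx*np.sin(a)+dy*np.cos(a)])
    p=bed(.178,0,.125); go(p,PSI,feed=.12)
    if gap('lift')<.012: print('LOST'); return
    reach([w[0],w[1],.125],qdown(PSI))
    if gap('over')<.012: print('LOST'); return
    print('touch',go([w[0],w[1],.004+zoff-.002],PSI,feed=.06,max_force=6)); gap('down')
    command_gripper(.036); s=get_state(); go([w[0],w[1],.14],PSI)
E
python3 - <<'E'
from h import *
draw(.079); tray()
E
```

```text
grip gap 0.0143 F [-0.3  1.3  6.4] tcp [0.503 0.005 0.049] t 24.8
False
drawn gap 0.0146 F [-1.1 -0.6 -1.7] tcp [ 0.513 -0.093  0.048] t 26.2
tray [ 435.  -304.8] [154.3 160.4] 17.0 6656
```

```bash
python3 - <<'E'
from h import *
place(-.036,-.036)
C=cam('wrist');im,d=get_image('wrist');a=im
im2,_=get_image('side'); save(np.hstack([cv2.resize(a,(400,300)),cv2.resize(im2[220:,160:440],(400,300))]),'p1.png')
E
```

```text
no trayAttributeError: 'NoneType' object has no attribute 'cos'

The above exception was the direct cause of the following exception:

Traceback (most recent call last):
  File "h.py", line 53, in place
    c,a=tray(); w=c+np.array([dx*np.cos(a)-dy*np.sin(a),dx*np.sin(a)+dy*np.cos(a)])
                                 ~~~~~~^^^
TypeError: loop of ufunc does not support argument 0 of type NoneType which has no callable cos method
```

```bash
python3 - <<'E'
s=open('h.py').read()
s=s.replace("""    C=cam('side'); im,d=get_image('side')
    R=[r for r in outline_of('side','tray') if r['conf']>.4]
    if not R: print('no tray');return None,None
""","""    C=cam('side')
    for k in range(5):
        im,d=get_image('side'); R=[r for r in outline_of('side','tray') if r['conf']>.3]
        if R: break
    else: raise RuntimeError('no tray')
""")
open('h.py','w').write(s)
E
python3 - <<'E'
from h import *
place(-.036,-.036)
im2,_=get_image('side');im,_=get_image('wrist'); save(np.hstack([cv2.resize(im,(400,300)),cv2.resize(im2[220:,160:440],(400,300))]),'p1.png')
E
```

```text
tray [ 433.  -305.1] [151.1 160.3] 15.9 6802
lift gap 0.0141 F [-0.1  0.4 -1.8] tcp [ 0.513 -0.094  0.124] t 27.4
over gap 0.0145 F [-0.1  0.2 -1.7] tcp [ 0.409 -0.349  0.125] t 28.5
touch True
down gap 0.0139 F [-0.3  0.4  5.7] tcp [ 0.408 -0.349  0.041] t 29.8
```

View pics/p1.png

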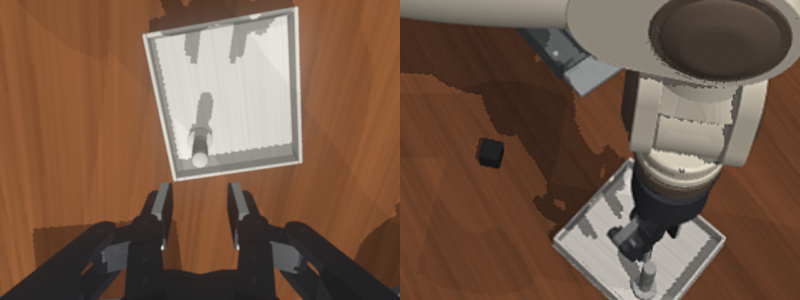

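Stud 1 stands upright in the tray near its corner (wrist pane at about (200,150)). On to the rest.

```bash
python3 - <<'E'
from h import *
for x,t in ((.0214,(.036,-.036)),(-.0214,(-.036,.036))):
    draw(x)
    s=get_state()
    if not (.012<s['finger_gap']<.02) : print('STOP'); break
    place(*t)
im2,_=get_image('side');im,_=get_image('wrist'); save(np.hstack([cv2.resize(im,(400,300)),cv2.resize(im2,(400,300))]),'p2.png')
E
```

```text
grip gap 0.0141 F [-1.6 -1.2  6.7] tcp [0.496 0.062 0.049] t 33.7
False
drawn gap 0.0141 F [-0.1  0.  -1.6] tcp [ 0.513 -0.093  0.048] t 35.7
tray [498.   95.5] [16.4 12.4] 18.1 39
lift gap 0.0145 F [-0.3 -0.  -2.2] tcp [ 0.513 -0.094  0.124] t 36.6
over gap 0.0142 F [ 1.  -0.1 -1.2] tcp [0.543 0.073 0.124] t 37.3
touch True
down gap 0.0147 F [-0.   0.5  4.7] tcp [0.543 0.072 0.069] t 38.2
grip gap 0.0146 F [ 0.5 -0.5  6.5] tcp [0.492 0.104 0.049] t 40.7
False
drawn gap 0.0145 F [ 0.4 -0.4 -1.1] tcp [ 0.513 -0.093  0.049] t 43.1
tray [ 432.6 -302.8] [151.5 161.1] 15.2 6388
lift gap 0.0143 F [-0.4 -0.  -1.5] tcp [ 0.513 -0.094  0.124] t 44.0
over gap 0.0143 F [-0.3  1.  -1.3] tcp [ 0.389 -0.277  0.125] t 44.9
touch True
down gap 0.0143 F [0.6 0.5 5.6] tcp [ 0.388 -0.277  0.041] t 46.2
```

View pics/p2.png

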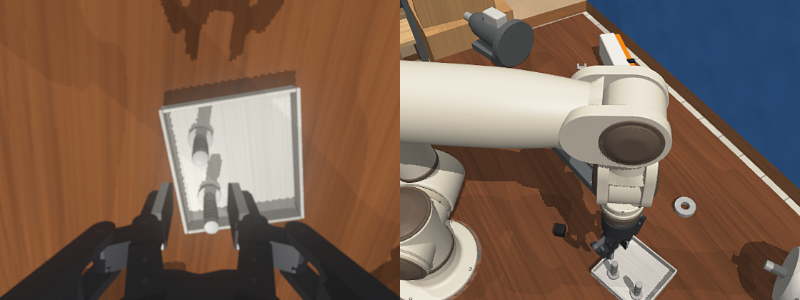

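The tray network gave a false hit (39 px), and my code didn't check its size. As a result stud 2 was set down at about (0.543, 0.072), beside the bed. Studs 1 and 3 are in the tray. I'll add the size check and go looking for stud 2.

```bash
python3 - <<'E'
s=open('h.py').read()
a=s.index("    for k in range(5):"); b=s.index("def gap(n)")
s=s[:a]+"""    for k in range(8):
        im,d=get_image('side')
        for r in outline_of('side','tray'):
            Q=cloud(C,r['mask'],d); Q=Q[(Q[:,2]<.032)&(Q[:,2]>-.003)]
            if len(Q)<2000: continue
            m=np.median(Q[:,:2],0); Q=Q[np.linalg.norm(Q[:,:2]-m,axis=1)<.125]
            (c,wh,a)=cv2.minAreaRect((Q[:,:2]*1000).astype(np.float32)); a=(a+45)%90-45
            print('tray',np.round(c,1),np.round(wh,1),round(a,1),len(Q))
            if abs(min(wh)-151)<7 and abs(max(wh)-161)<7: return np.array(c)/1000,np.radians(a)
    raise RuntimeError('no tray')
"""+s[b:]
open('h.py','w').write(s)
E
python3 - <<'E'
from h import *
reach([.53,.09,.30],qdown(PSI)); hold(.3)
C=cam('wrist'); im,d=get_image('wrist'); save(im,'w3.png')
for r in outline_of('wrist','stud1')[:5]:
    Q=cloud(C,r['mask'],d); print(round(r['conf'],2),np.round(r['position']),np.median(Q,0).round(3),np.percentile(Q[:,2],[2,98]).round(3),np.round(cv2.minAreaRect((Q[Q[:,2]>.003,:2]*1000).astype(np.float32)),1) if 0 else cv2.minAreaRect((Q[Q[:,2]>.005,:2]*1000).astype(np.float32)))
E
```

```text
0.88 [316. 171.] [0.578 0.08  0.018] [0.009 0.029] ((584.58447265625, 78.40528869628906), (70.1791763305664, 28.481660842895508), 6.953756809234619)
0.79 [158. 398.] [ 0.392 -0.272  0.066] [0.013 0.3  ] ((435.49627685546875, -104.36390686035156), (376.35107421875, 20.248071670532227), 75.4315185546875)
```

View pics/w3.png

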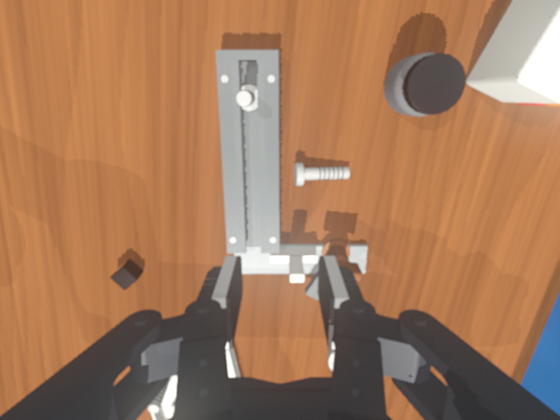

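In the wrist view stud 2 lies beside the bed, head at (299,174) and stem end at (348,173). I'll pick it up by the stem and lay it in the free column of the tray. It will fit there lying down, with its origin about 19 mm up.

```bash
python3 - <<'E'
from h import *
c,a=tray()
th=.121; u=np.array([np.cos(th),np.sin(th)]); p=np.array([.5846,.0784])-.003*u
Y=th+np.pi/2
command_gripper(.036); reach([*p,.12],qdown(Y)); print(go([*p,.004],Y,feed=.08,max_force=8)); gap('down')
command_gripper(0); gap('grip')
go([*p,.15],Y); gap('lift')
sd=a-np.pi/2; Y2=sd+np.pi/2   # stem direction -> -y' ; grip point 3mm towards head from centre
loc=np.array([.030,.023]); w=c+np.array([loc[0]*np.cos(a)-loc[1]*np.sin(a),loc[0]*np.sin(a)+loc[1]*np.cos(a)])
print('q',inverse_kinematics([*w,.15],qdown(Y2)).round(2))
reach([*w,.15],qdown(Y2)); gap('over')
print(go([*w,.0095],Y2,feed=.06,max_force=6)); gap('down')
command_gripper(.028); go([*w,.16],Y2)
im2,_=get_image('side');im,_=get_image('wrist'); save(np.hstack([cv2.resize(im,(400,300)),cv2.resize(im2,(400,300))]),'p3.png')
E
```

```text
tray [ 439.4 -297.6] [166.7 170.7] 16.4 6400
tray [ 437.4 -298. ] [163.2 169.5] 16.1 6317
tray [ 435.1 -298.6] [158.8 168.1] 15.3 6110
tray [ 438.7 -298.5] [165.3 170.9] 16.7 6353
tray [ 438.2 -297.2] [164.6 171.4] 16.5 6346
tray [ 437.6 -299.4] [162.9 167. ] 16.2 6155
tray [ 438.3 -297.4] [166.7 171.8] 15.6 6402
tray [ 439.  -301.7] [164.2 161. ] 15.6 6176Traceback (most recent call last):
  File "<stdin>", line 2, in <module>
  File "h.py", line 47, in tray
    raise RuntimeError('no tray')
RuntimeError: no tray
```

```bash
sed -i "s/Q=cloud(C,r\['mask'\],d); Q=Q\[(Q\[:,2\]<.032)/Q=cloud(C,cv2.erode(r['mask'].astype(np.uint8),np.ones((3,3)))>0,d); Q=Q[(Q[:,2]<.030)/; s/abs(min(wh)-151)<7 and abs(max(wh)-161)<7/abs(min(wh)-151)<12 and abs(max(wh)-161)<12/" h.py; python3 - <<'E'
from h import *
c,a=tray()
th=.121; u=np.array([np.cos(th),np.sin(th)]); p=np.array([.5846,.0784])-.003*u
Y=th+np.pi/2
command_gripper(.036); reach([*p,.12],qdown(Y)); print(go([*p,.004],Y,feed=.08,max_force=8)); gap('down')
command_gripper(0); gap('grip')
go([*p,.15],Y); gap('lift')
sd=a-np.pi/2; Y2=sd+np.pi/2   # stem direction -> -y' ; grip point 3mm towards head from centre
loc=np.array([.030,.023]); w=c+np.array([loc[0]*np.cos(a)-loc[1]*np.sin(a),loc[0]*np.sin(a)+loc[1]*np.cos(a)])
print('q',inverse_kinematics([*w,.15],qdown(Y2)).round(2))
reach([*w,.15],qdown(Y2)); gap('over')
print(go([*w,.0095],Y2,feed=.06,max_force=6)); gap('down')
command_gripper(.028); go([*w,.16],Y2)
im2,_=get_image('side');im,_=get_image('wrist'); save(np.hstack([cv2.resize(im,(400,300)),cv2.resize(im2,(400,300))]),'p3.png')
E
```

```text
tray [ 432.2 -303.8] [151.3 158.7] 15.4 5796
False
down gap 0.0359 F [ 0.1  0.3 -0.3] tcp [0.582 0.078 0.005] t 53.6
grip gap 0.0139 F [ 0.1 -1.3  3.3] tcp [0.582 0.078 0.005] t 53.9
lift gap 0.0135 F [ 0.3 -0.5 -2.4] tcp [0.581 0.078 0.149] t 55.0
q [-0.54  0.03 -0.04  1.5   0.    0.76]
over gap 0.0136 F [-0.3 -0.5 -1.6] tcp [ 0.455 -0.273  0.15 ] t 56.4
False
down gap 0.0138 F [ 0.3 -0.6 -1.6] tcp [ 0.455 -0.274  0.01 ] t 58.9
```

View pics/p3.png

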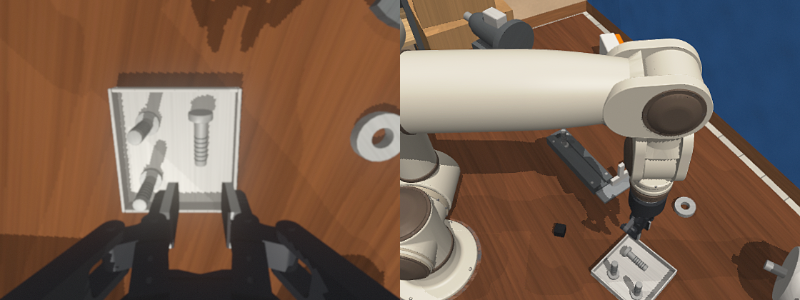

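All three are in the tray: two standing and one lying, with its head towards (200,115) in the wrist pane. Now the last stud.

```bash
python3 - <<'E'
from h import *
draw(-.078)
if .012<get_state()['finger_gap']<.02: place(.036,-.047)
s=get_state(); p=s['tool_pos']; move_straight([p[0],p[1]+.03,.2]); hold(.2)
C=cam('wrist');im,d=get_image('wrist'); im2,_=get_image('side');save(np.hstack([cv2.resize(im,(400,300)),cv2.resize(im2,(400,300))]),'p4.png')
for r in outline_of('wrist','stud1')[:6]:
    Q=cloud(C,r['mask'],d); print(round(r['conf'],2),np.median(Q,0).round(3),np.percentile(Q[:,2],[2,98]).round(3))
E
```

```text
grip gap 0.0147 F [-0.3 -1.7  5.8] tcp [0.485 0.161 0.049] t 63.2
False
drawn gap 0.0145 F [ 0.6 -0.4 -1.1] tcp [ 0.513 -0.094  0.049] t 66.2
tray [ 432.7 -304.1] [150.8 159.6] 15.8 5330
lift gap 0.0144 F [ 0.1  0.6 -1.3] tcp [ 0.513 -0.094  0.124] t 67.1
over gap 0.0146 F [-0.2 -0.1 -2.5] tcp [ 0.48  -0.339  0.125] t 68.1
touch True
down gap 0.0143 F [-0.2  0.   6.1] tcp [ 0.48  -0.339  0.041] t 69.4
0.89 [ 0.479 -0.332  0.037] [0.008 0.074]
0.76 [ 0.455 -0.27   0.022] [0.004 0.034]
0.74 [ 0.392 -0.274  0.03 ] [0.003 0.074]
0.7 [ 0.41  -0.344  0.037] [0.007 0.074]
```

View pics/p4.png

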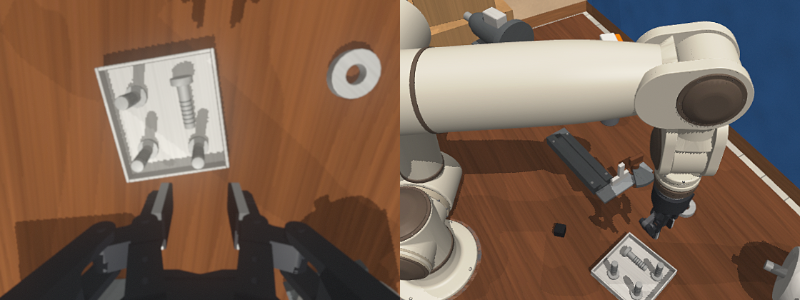

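All four studs are in the tray: three standing with tops at 74 mm, one lying. Now shut the gate and lock the knob.

```bash
python3 - <<'E'
from h import *
Y=PSI+np.pi/2
command_gripper(.036); reach(bed(.129,.0565,.14),qdown(Y)); print(go(bed(.129,.0565,.046),Y,max_force=15))
command_gripper(0); gap('handle')
print(go(bed(.129,.0115,.046),Y,feed=.06,max_force=25)); gap('shut'); print(bed(.129,.0115,.046)); hold(.3)
command_gripper(.036); go(bed(.129,.0115,.15),Y)
command_gripper(.06); p=KN.copy(); p[2]=.15
reach(p,qdown(PSI+1.43)); print(go(KN,PSI+1.43,max_force=15)); command_gripper(0); gap('knob')
for a in (1.0,.5,.2,0.):
    s=knob(a)
    if abs(s['wrist_torque'][2])>1.5: print('blocked'); break
E
```

```text
False
handle gap 0.011 F [ 0.9 -5.7  3. ] tcp [ 0.565 -0.04   0.048] t 73.9
False
shut gap 0.0112 F [ 1.3 -5.6  2.1] tcp [ 0.52  -0.045  0.047] t 74.8
[ 0.51891884 -0.04383223  0.046     ]
False
knob gap 0.0118 F [-0.2 -5.3  6.3] tcp [ 0.623 -0.033  0.047] t 78.5
knob cmd 1.0 tz [-0.71  0.17 -0.13] F [-0.1 -4.2  6.6] gap 0.0122 t 79.1
knob cmd 0.5 tz [-0.66  0.1  -0.12] F [-0.8 -3.1  6.4] gap 0.0122 t 79.8
knob cmd 0.2 tz [-0.69 -0.02 -0.09] F [ 0.5 -4.1  6.2] gap 0.0124 t 80.4
knob cmd 0.0 tz [-0.71 -0.09 -0.02] F [ 0.2 -3.   6.4] gap 0.0122 t 80.8
```

```bash
python3 - <<'E'
from h import *
command_gripper(.06); p=get_state()['tool_pos']; move_straight([p[0],p[1],.16])
reach([.55,.02,.30],qdown(PSI)); hold(.4)
C=cam('wrist'); im,d=get_image('wrist'); save(im,'w4.png')
for o in ['gate_handle','latch_grip']:
    for r in outline_of('wrist',o)[:2]:
        Q=cloud(C,r['mask'],d); zt=np.percentile(Q[:,2],98); T=Q[Q[:,2]>zt-.004]
        rr=cv2.minAreaRect((T[:,:2]*1000).astype(np.float32)); c=np.array([*rr[0],0])/1000-O
        print(o,round(r['conf'],2),zt.round(3),'bed xy',round(c@XB*1000,1),round(c@YB*1000,1),np.round(rr[1],1),round(rr[2],1))
c,a=tray(); im,_=get_image('side')
C=cam('side');im,d=get_image('side')
for o in ['grease_jar','bearing','pulley']:
    for r in outline_of('side',o)[:1]: print(o,r['conf'],np.median(cloud(C,r['mask'],d),0).round(3))
print(get_state()['t'])
E
```

```text
gate_handle 0.97 0.082 bed xy 128.8 12.3 [16.2 11.5] 5.6
latch_grip 0.92 0.076 bed xy 128.7 114.6 [13.2 44.8] 7.3
tray [ 432.  -304.1] [150.4 158.6] 15.4 4904
grease_jar 0.62 [0.67  0.179 0.054]
bearing 0.84 [ 0.668 -0.218  0.016]
pulley 0.85 [0.436 0.346 0.022]
83.875
```

View pics/w4.png

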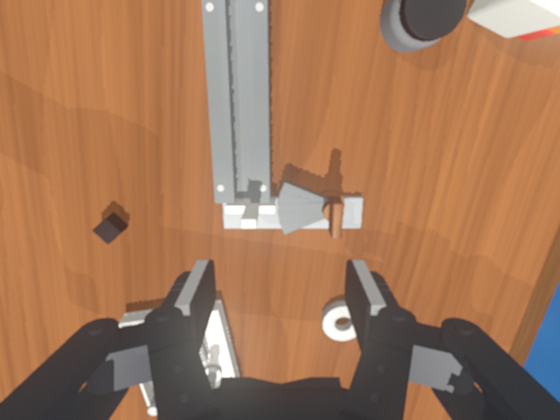

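The gate is shut, with the post at (249,218). The knob bar at (336,215) reads about 0.02 rad, the slot is empty, and the bystanders haven't moved.

```bash
python3 -c "
from h import *
sign_off()"
```

```text
the job is handed in; nothing more can be done
```

The job is handed in with all four studs in the tray, the gate shut and the knob locked. My last checks, at about 84 s of the 210 s allowed, showed nothing out of place, but `sign_off` reports no verdict.

**What I did:** I rocked the knob until it gave way on the fourth positive swing, then turned it to about 1.44 rad. The gate then slid fully open (post measured 45 mm along). I drew the four studs out one at a time and put them in the tray. After that I shut the gate and turned the knob back.

**One mistake, mended:** for stud 2 the tray network gave a false detection and I hadn't checked its size. The stud was set down on the edge of the bed and toppled onto the bench. I added a size check, picked the stud up by its stem and laid it in the tray.

**Last checks:**
- **Gate:** about 0.3 mm from shut.
- **Knob:** about 0.02 rad, so locked.
- **Slot:** empty in the last wrist picture.
- **Studs:** all four were last checked in the tray at about 70 s, three standing and one lying on its side. The rules allow that: its origin is about 19 mm above the tray's underside.
- **Tray:** it had not moved since the last stud went in. I didn't measure its tilt, but it looked flat.
- **Jar, bearing and pulley:** within about 2 mm of where they started.
- **Gripper:** open and clear of everything.

No check failed or disagreed at the end. I saw no sign of the tray being knocked or of the grip slackening.

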